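# Stop the stirrer rocking with a wedge

## Task

The magnetic stirrer rocks because the orange foot under one corner is too short. Without grasping or lifting anything, push the yellow wedge, thin edge first, in under that foot until it is just snug and the stirrer stands level and no longer rocks, then press gently down on the orange dot on top of that corner for about a second to make sure that it stays put (push the wedge further in and test again if it still gives). Leave the stirrer where it stands, disturb nothing else, and draw the hand clear.

Things in the scene. Friction and masses are not known exactly. Their poses are not given: they have to be found in the camera images.
- stirrer: grey square magnetic stirrer, 132x132 mm, top 50 mm up, white round plate (100 mm across, 4 mm high) on it; 2 kg, loose. Origin: its centre at worktop height. +x points level to the corner with the short orange foot (the corners lie on the x and y axes, about 90 mm out). Round-ended 16 mm feet stand 73 mm out on +x (orange), +y, -x, -y (black); the underside is 16 mm up.
- press_dot (a point): orange dot on the stirrer's top face straight above the short foot, 50 mm up. At rest the stirrer stands level on its black feet, the orange foot 4.5 to 8.5 mm clear of the worktop (unknown, differs each time). Unsupported, this corner sinks till the foot touches when pressed with about 2 to 4 N, and comes back up when released; well wedged it gives under 1 mm.
- wedge: yellow wedge with dark ribs, 90x60 mm, 0.08 kg, loose. Origin: centre of its underside. Thin edge at its -x end (2 mm thick), rising evenly to 17 mm at +x, where an upright lip (8 mm thick, 26 mm high, full width, flat back face at x = +45 mm) is there to be pushed. It starts in front of the short foot, thin edge roughly towards it.
- wedge_tip (a point): middle of the wedge's thin edge, at worktop height. The wedge slides with under 1.5 N; when it meets the foot the push rises steeply: about 4 to 8 N makes it snug, much more jacks the corner up or shoves the stirrer
- lab_timer: bystander: lab timer, flat white and blue, 70x64x16 mm, lying on the worktop; origin under its centre
- vial_0: bystander: small white sample vial with a black cap, 21 mm across, 57 mm tall; origin under its centre
- bung_0: bystander: pale rubber bung, 29 mm across, 26 mm tall; origin under its centre
- tape_roll: bystander: roll of tape lying flat, 78 mm across, 19 mm high; origin under its centre
- beaker_100: bystander: glass beaker, 55 mm across, 71 mm tall; origin under its centre
- reagent_c: bystander: white bottle with a red cap, 56 mm across, 122 mm tall; origin under its centre
- pipette_bulb: bystander: red rubber pipette bulb lying on its side, 49x92x47 mm; origin under its centre
There are look-alikes about, which are no part of the job. Leave any turquoise look-alike of the wedge alone.

How it is judged:
By the outcome, as a careful person would: the job done as asked, in the order asked, and still so for the second after the job is handed in, with the robot touching nothing.
It also fails if it takes over 51 s, if anything falls off the work surface, if the arm or the gripper's body presses on something with over 40 N, if the wrist force passes 120 N, or if a joint passes its speed limit or range.

## Robot

A 7-joint arm with a two-finger parallel gripper is mounted at the origin on a cart in front of the work surface, level with it; the furniture and walls round the work are solid. World frame = base frame: x ahead of the robot, y to its left, z up, the work surface at z = 0. Lengths are in m, angles in rad, forces in N, time in s.
With the tool pointing down it reaches from about 0.35 to 0.9 m from the base axis. Payload 8.1 kg.
Tool frame: the origin (TCP) lies at the very end of the fingers, on their centre line; the grasp point (between the pads) lies 19 mm behind it; z points along the fingers, y is the direction in which the jaws open and shut (so a half turn about z gives the same grasp; the last joint's range is limited). The gripper opens to 92 mm and grips with 3 to 60 N. Pads are 19 mm wide; open, the fingers measure 130 mm over their backs; the gripper's body (75 mm by 190 mm) begins 47 mm behind the grasp point.
Start: joints at [1.024, 0.434, 0.025, 1.573, -0.012, 1.134, -0.075], TCP at [0.268, -0.564, 0.201] pointing down, gripper open.
Joint ranges: [-2.62, 2.62], [-0.44, 2.09], [-1.27, 1.32], [0.08, 2.57], [-1.32, 4.46], [0.12, 2], [-2.74, 2.74]. Speed limits (rad/s): [2.22, 2.22, 3.01, 3.01, 3.14, 3.14, 3.14].

## Interface

Orientations are given as a rotation vector (axis times angle).
In Python, from cell import observe, get_image, sign_off gives the robot as it stands.
- The arm moves only by the tool arm_command, never from a script. Its argument "deltas" is a list of rows, each an object with "xyz": the shift along the tool's x, y, z in cm, a list of three; "turn": the turn about the tool's z in degrees; "jaw": the closure in counts, from 0 (fully open) to 255 (shut). A call has 1 to 5 rows; each row is the pose to reach, as a shift and turn from the pose measured when the call began, along the tool's axes at that moment; what a row does not reach only later rows make up. A row lasts 1/12 s, in which the tool goes at most 41.7 mm and 7.16 degrees, less where a joint would pass 70% of its speed; a pose out of reach is approached as far as the arm can. A call with a gripper value outside its range is refused whole. The fingers move at their own pace and stop on an object; "force" is the grip in N (left out, the last holds). Time passes only in rows, so rows that repeat a pose let the fingers close. It gives the time, the measured TCP pose, the force and the opening at its end, in the units of the state.
- observe(): the state, without advancing time (a new reading comes with each control period).
- get_image(name): name is "scene" or "side" or "wrist"; returns a dict with "frame" (480x640x3 uint8, red, green, blue), "depth" (480x640 float32, m along the optical axis (not along the pixel's ray), 0 where there is no reading), "camera_matrix" (3x3 intrinsics, pixels), "cam_to_world" (4x4, takes a point from camera to world coordinates). Camera axes: x right, y up, looking along -z (the intrinsics and any distortion apply to the point x, -y, -z); pixel columns grow to the right and rows downward; lengths in m; the calibration is good to about 2 mm. The wrist camera is an equidistant fisheye: a pixel r from the principal point sees the ray r / f radians off the axis. A picture is of the moment at which its call begins.
- sign_off(): hands the job in, once; it reports no verdict.
The state is a dict: "clock": time; "joints": joint angles; "dq": joint speeds; "joint_efforts": joint torques, N m; "position": TCP position; "ee_rot": TCP orientation; "force": force on the tool from outside, world axes, zero at the start; "ft_torque": the same for the moment, N m; "width": opening from 0.0 (shut) to 1.0 (fully open).
Only numpy, scipy, OpenCV 4.12 (cv2) and the standard library are available. Lean on these libraries where they do the work, as an engineer would, in place of code of your own. Each camera call takes 0.05 s, during which the arm holds its last target.

## Working session

There is one attempt and no reset: what is moved stays moved. The work goes in short steps, Python scripts to look and compute and a tool call to move; the robot and the scene stay as the last step left them, time stands still between calls to the robot, and variables do not carry over. Pictures are saved under pics/ and viewed, and the job is handed in when it is done.

Besides the shell and the picture viewer there is one more tool, called after "Request:" by a JSON object that holds its "method" and its "body", one argument or row to a line. arm_command: Moves the arm, as the interface text tells. Its arguments: {"type":"object","properties":{"deltas":{"type":"array","items":{"type":"object","properties":{"xyz":{"type":"array","items":{"type":"number"}},"turn":{"type":"number"},"jaw":{"type":"number"}}}},"force":{"type":"number"}},"required":["deltas"]}

```bash
mkdir -p pics; ls; cat > h.py <<'E'
import numpy as np,cv2
from cell import observe,get_image,sign_off
def save(n,im): cv2.imwrite('pics/'+n+'.png',cv2.cvtColor(im,cv2.COLOR_RGB2BGR))
def pt(d,u,v,z=None):
    K=d['camera_matrix'];T=d['cam_to_world']
    x=(u-K[0,2])/K[0,0];y=(v-K[1,2])/K[1,1]
    r=T[:3,:3]@np.array([x,-y,-1.]);o=T[:3,3]
    if z is None: return o+r*d['depth'][int(round(v)),int(round(u))]
    return o+r*((z-o[2])/r[2])
E
python3 - <<'E'
from h import *
import pickle
for n in['scene','side','wrist']:
    d=get_image(n);save(n+'0',d['frame']);pickle.dump(d,open(n+'0.pkl','wb'));print(n,d['camera_matrix'],d['cam_to_world'],[k for k in d])
print(observe())
E
```

```text
pics
scene [[474.2485951    0.         325.03362441]
 [  0.         474.2485951  236.88515395]
 [  0.           0.           1.        ]] [[ 0.65522941  0.58670612 -0.47586799  0.14086221]
 [-0.75542918  0.5097899  -0.41163214 -0.2839195 ]
 [ 0.0010856   0.62919805  0.77724426  0.77464299]
 [ 0.          0.          0.          1.        ]] ['frame', 'depth', 'camera_matrix', 'cam_to_world']
side [[483.98692865   0.         314.8643774 ]
 [  0.         483.98692865 239.39737633]
 [  0.           0.           1.        ]] [[ 0.82011568  0.30173986 -0.48617213  0.12434941]
 [-0.57202855  0.4116862  -0.70943485 -0.57211241]
 [-0.01391441  0.85992298  0.51023412  0.54561798]
 [ 0.          0.          0.          1.        ]] ['frame', 'depth', 'camera_matrix', 'cam_to_world']
wrist [[371.64829954   0.         319.14843637]
 [  0.         371.64829954 240.04559163]
 [  0.           0.           1.        ]] [[ 0.42973651  0.86886858  0.24575177  0.33349698]
 [-0.90295359  0.41386305  0.11572459 -0.53256533]
 [-0.00115812 -0.27163353  0.96240007  0.38398161]
 [ 0.          0.          0.          1.        ]] ['frame', 'depth', 'camera_matrix', 'cam_to_world']
{'clock': 0.15, 'joints': array([ 1.02439192,  0.43506198,  0.02498409,  1.57387909, -0.0115768 ,
        1.13400949, -0.0751106 ]), 'dq': array([ 0.00153936, -0.0014182 ,  0.00188956, -0.00216005, -0.00065314,
       -0.00108036,  0.00022445]), 'joint_efforts': array([ 1.47376733e-03, -6.68265796e+01,  9.85768810e-01, -3.14696431e+01,
       -6.04075450e-02,  3.93454183e-02,  9.50955700e-05]), 'position': array([ 0.26812288, -0.56410092,  0.20002947]), 'ee_rot': array([-3.06347135e+00, -6.91046889e-01,  6.24969556e-04]), 'force': array([-0.51348301,  0.00511268,  0.23354011]), 'ft_torque': array([-0.01869249,  0.00278123, -0.00068114]), 'width': 1.0013568510004343}
```

View pics/scene0.png

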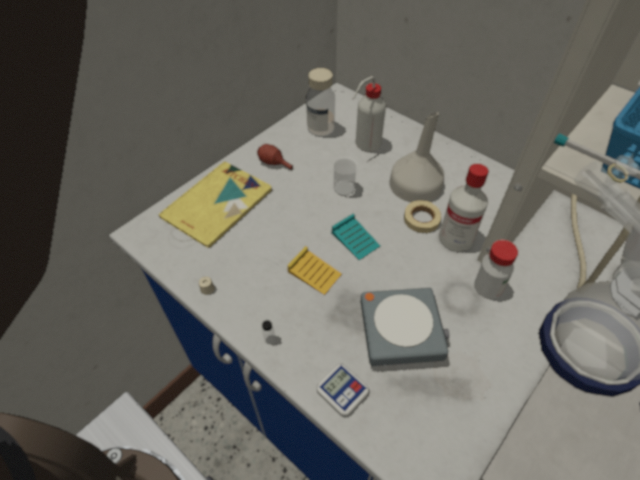

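View pics/side0.png

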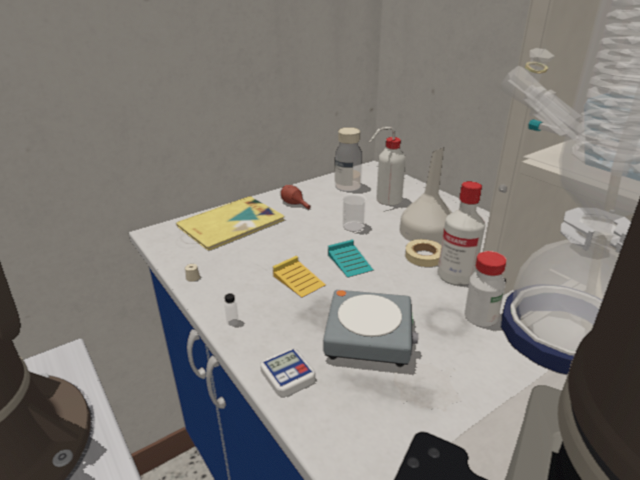

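View pics/wrist0.png

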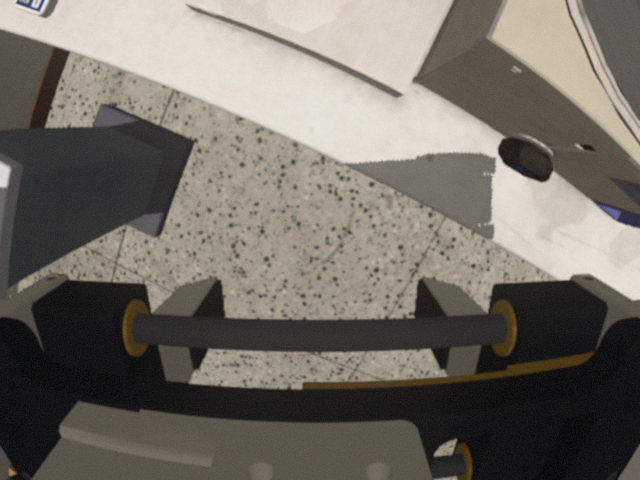

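```bash
python3 - <<'E'
from h import *
import pickle
for n,(x,y,w,h) in {'scene':(270,220,200,150),'side':(250,230,200,150)}.items():
    d=pickle.load(open(n+'0.pkl','rb'))
    save(n+'c',cv2.resize(d['frame'][y:y+h,x:x+w],None,fx=4,fy=4,interpolation=cv2.INTER_CUBIC))
E
```

```text
(no output)
```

View pics/scenec.png

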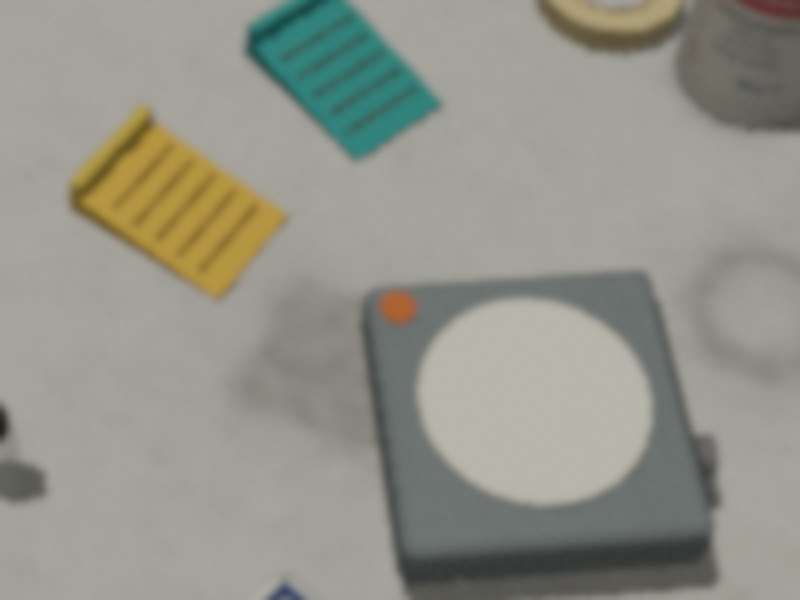

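View pics/sidec.png

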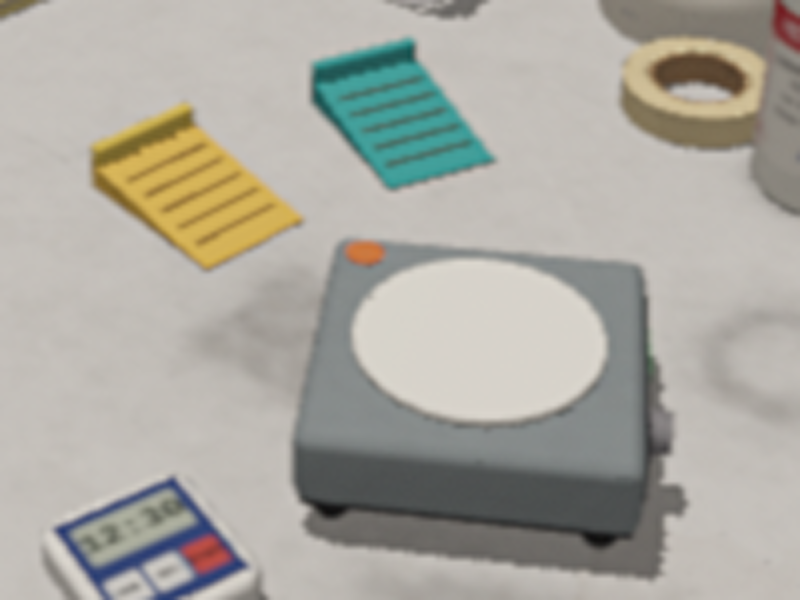

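```bash
python3 - <<'E'
from h import *
import pickle
D={'scene':((270,220),dict(t1=(287,216,.002),t2=(221,297,.002),l1=(146,105,.026),l2=(73,187,.026),dot=(398,307,.05),plate=(535,401,.054),cr=(643,272,.05),cl=(403,555,.05),cb=(709,540,.05))),
'side':((250,230),dict(t1=(301,220,.002),t2=(208,267,.002),l1=(189,106,.026),l2=(93,149,.026),dot=(364,253,.05),plate=(479,340,.054),cr=(640,266,.05)))}
for n,(o,P) in D.items():
    d=pickle.load(open(n+'0.pkl','rb'));print(n)
    R={}
    for k,(x,y,z) in P.items():
        u=o[0]+(x+.5)/4-.5;v=o[1]+(y+.5)/4-.5
        R[k]=pt(d,u,v,z); print(k,R[k].round(4),pt(d,u,v).round(4))
    tip=(R['t1']+R['t2'])/2;back=(R['l1']+R['l2'])/2
    print('tip',tip,'back',back,'len',np.linalg.norm((tip-back)[:2]),'w',np.linalg.norm(R['t1']-R['t2']),np.linalg.norm(R['l1']-R['l2']),'dir',np.degrees(np.arctan2(*(tip-back)[1::-1])))
    s=R['dot']-R['plate'];print('stir dist',np.linalg.norm(s[:2]),'ang',np.degrees(np.arctan2(s[1],s[0])),'tip->foot',np.linalg.norm((R['dot']-tip)[:2]),np.degrees(np.arctan2(*(R['dot']-tip)[1::-1])))
E
```

```text
scene
t1 [0.5646 0.0399 0.002 ] [0.5632 0.0388 0.0046]
t2 [0.5079 0.0337 0.002 ] [0.5083 0.0341 0.0011]
l1 [0.5569 0.126  0.026 ] [0.5561 0.1251 0.0276]
l2 [0.4967 0.1187 0.026 ] [0.4979 0.1201 0.0235]
dot [ 0.5329 -0.0491  0.05  ] [ 0.5329 -0.0491  0.0501]
plate [ 0.5319 -0.1234  0.054 ] [ 0.5313 -0.1237  0.0552]
cr [ 0.6203 -0.1215  0.05  ] [ 0.619  -0.1219  0.052 ]
cl [ 0.4407 -0.1227  0.05  ] [ 0.445  -0.1204  0.0396]
cb [ 0.528  -0.2133  0.05  ] [ 0.534  -0.2122  0.0388]
tip [0.53626118 0.03678961 0.002     ] back [0.52680735 0.12234347 0.026     ] len 0.08607460631502704 w 0.05704563224597821 0.06068822933271746 dir -83.69431321181929
stir dist 0.07432626479355736 ang 89.22136516045079 tip->foot 0.0859176462378978 -92.21498874048845
side
t1 [0.5613 0.0343 0.002 ] [ 5.63e-01  3.67e-02 -1.00e-04]
t2 [0.5053 0.0298 0.002 ] [0.5055 0.0301 0.0018]
l1 [0.5533 0.118  0.026 ] [0.5544 0.1199 0.0246]
l2 [0.495  0.1132 0.026 ] [0.4977 0.1181 0.0222]
dot [ 0.5304 -0.054   0.05  ] [ 0.5306 -0.0538  0.0498]
plate [ 0.5293 -0.1296  0.054 ] [ 0.5303 -0.1285  0.0528]
cr [ 0.6181 -0.1286  0.05  ] [ 0.6691 -0.0828 -0.0012]
tip [0.53329238 0.03204855 0.002     ] back [0.52411111 0.11559559 0.026     ] len 0.0840500081558405 w 0.05619407994117861 0.05848154959523369 dir -83.72873474848903
stir dist 0.07558990344960133 ang 89.14328914353649 tip->foot 0.08609338026600917 -91.9220434867504
```

```bash
cat >> h.py <<'E'
from scipy.spatial.transform import Rotation as Ro
def delta(target,heading):
    s=observe();R=Ro.from_rotvec(s['ee_rot']).as_matrix()
    h=np.degrees(np.arctan2(R[1,0],R[0,0]))
    d=R.T@(np.array(target)-s['position'])*100
    turn=-((heading-h+180)%360-180)
    print('clock %.2f'%s['clock'],'pos',s['position'].round(4),'head %.2f'%h,'tilt',R[2,:2].round(3),'F',s['force'].round(2),'w %.2f'%s['width'],'| delta cm',d.round(2),'turn %.1f'%turn)
E
python3 - <<'E'
from h import *
import pickle
d=pickle.load(open('scene0.pkl','rb'));e=pickle.load(open('side0.pkl','rb'))
for k,u,v,z in [('turq lipL',333.5,228,.02),('turqLtip',360,259.5,.002),('turq lipR',354,218,.026),('bung',206,280,.026),('vial',267,325,.057),('reag',503,250,.12),('hex',477,173,.2),('timer',343,390,.016)]: print(k,pt(d,u,v,z).round(3))
delta([.525,.155,.2],89.2)
E
```

```text
turq lipL [0.632 0.118 0.02 ]
turqLtip [0.616 0.034 0.002]
turq lipR [0.678 0.1   0.026]
bung [0.372 0.214 0.026]
vial [0.371 0.045 0.057]
reag [ 0.722 -0.19   0.12 ]
hex [ 0.776 -0.086  0.2  ]
timer [ 0.382 -0.115  0.016]
clock 0.15 pos [ 0.2681 -0.5641  0.2   ] head 25.42 tilt [-0.    -0.001] F [-0.51  0.01  0.23] w 1.00 | delta cm [ 54.07 -53.92   0.06] turn -63.8
```

Candidates for the wedge in the scene picture are the yellow wedge (315,270), turquoise look-alike (355,237), yellow notebook (215,203) and tape roll (422,215). The enlarged crop shows the ribbed yellow wedge at (315,270), with its thin edge towards the orange dot (369,296), so I choose that one.

Request:
{"method": "arm_command", "body": {
  "deltas": [
    {"xyz":[2.8,-2.8,0],"turn":-6,"jaw":186},
    {"xyz":[5.6,-5.6,0],"turn":-12,"jaw":186},
    {"xyz":[8.4,-8.4,0],"turn":-18,"jaw":186},
    {"xyz":[11.2,-11.2,0],"turn":-24,"jaw":186},
    {"xyz":[14,-14,0],"turn":-30,"jaw":186}
  ]
}}

```text
clock: 0.57
position: [0.3346, -0.3757, 0.2]
ee_rot: [-2.776, -1.467, 0.0]
force: [0.9, -1.1, 0.5]
width: 0.687
```

```bash
python3 -c "
from h import *
delta([.525,.155,.2],89.2)"
```

```text
clock 0.57 pos [ 0.3346 -0.3757  0.2   ] head 55.71 tilt [ 0.    -0.001] F [ 0.94 -1.15  0.49] w 0.69 | delta cm [ 5.457e+01 -1.416e+01  4.000e-02] turn -33.5
```

Request:
{"method": "arm_command", "body": {
  "deltas": [
    {"xyz":[4,-1,0],"turn":-6,"jaw":186},
    {"xyz":[8,-2,0],"turn":-12,"jaw":186},
    {"xyz":[12,-3,0],"turn":-18,"jaw":186},
    {"xyz":[16,-4,0],"turn":-24,"jaw":186},
    {"xyz":[20,-5,0],"turn":-30,"jaw":186}
  ]
}}

```text
clock: 0.98
position: [0.406, -0.1803, 0.2003]
ee_rot: [-2.297, -2.142, 0.0]
force: [1.8, -1.1, 0.2]
width: 0.325
```

```bash
python3 -c "
from h import *
delta([.525,.155,.2],89.2)"
```

```text
clock 0.98 pos [ 0.406  -0.1803  0.2003] head 86.00 tilt [ 0.001 -0.001] F [ 1.82 -1.08  0.21] w 0.33 | delta cm [34.28  9.53  0.04] turn -3.2
```

Request:
{"method": "arm_command", "body": {
  "deltas": [
    {"xyz":[4,1.1,0],"turn":-1,"jaw":186},
    {"xyz":[8,2.2,0],"turn":-2,"jaw":186},
    {"xyz":[12,3.3,0],"turn":-3.2,"jaw":186},
    {"xyz":[16,4.4,0],"turn":-3.2,"jaw":186},
    {"xyz":[20,5.5,0],"turn":-3.2,"jaw":186}
  ]
}}

```text
clock: 1.4
position: [0.4746, 0.0163, 0.2004]
ee_rot: [-2.237, -2.205, 0.0]
force: [2.0, -1.4, -0.1]
width: 0.268
```

```bash
python3 -c "
from h import *
delta([.528,.16,.2],89.2)"
```

```text
clock 1.40 pos [0.4746 0.0163 0.2004] head 89.18 tilt [ 0.    -0.001] F [ 2.04 -1.4  -0.11] w 0.27 | delta cm [14.45  5.13  0.05] turn -0.0
```

Request:
{"method": "arm_command", "body": {
  "deltas": [
    {"xyz":[4,1.5,0]},
    {"xyz":[8,3,0]},
    {"xyz":[11.5,4.3,1]},
    {"xyz":[13.5,5,3]},
    {"xyz":[14.5,5.1,6]}
  ]
}}

```text
schema error: expected keys xyz, turn, jaw
```

Request:
{"method": "arm_command", "body": {
  "deltas": [
    {"xyz":[0,0,2]},
    {"xyz":[0,0,4]},
    {"xyz":[0,0,5]},
    {"xyz":[0,0,5.5]},
    {"xyz":[0,0,5.5]}
  ]
}}

```text
schema error: expected keys xyz, turn, jaw
```

```bash
python3 - <<'E'
from h import *
delta([.528,.155,.008],89.2)
d=get_image('side');save('side1',cv2.resize(d['frame'][170:350,240:480],None,fx=3,fy=3,interpolation=cv2.INTER_CUBIC))
d=get_image('wrist');save('wrist1',d['frame'])
E
```

```text
clock 1.40 pos [0.4746 0.0163 0.2004] head 89.18 tilt [ 0.    -0.001] F [ 2.04 -1.4  -0.11] w 0.27 | delta cm [13.94  5.15 19.25] turn -0.0
```

View pics/side1.png

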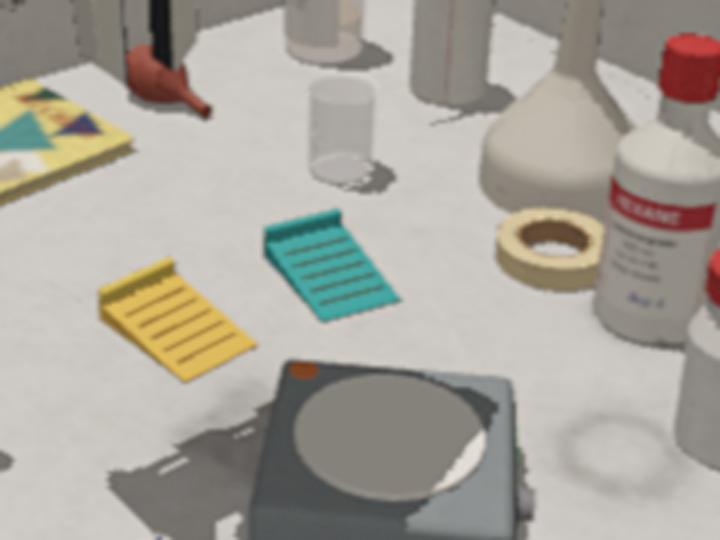

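View pics/wrist1.png

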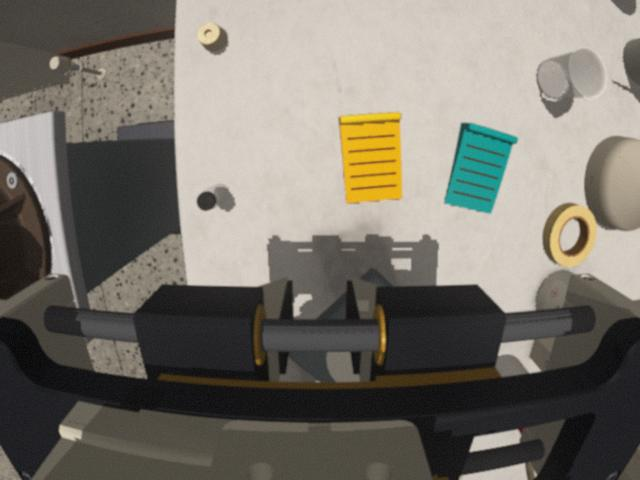

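The side view shows the wedge undisturbed with its lip at crop (137,280). The wrist view shows the lip at (370,118), so I go on to behind it.

Request:
{"method": "arm_command", "body": {
  "deltas": [
    {"xyz":[4,1.5,0],"turn":0,"jaw":186},
    {"xyz":[8,3,0],"turn":0,"jaw":186},
    {"xyz":[11.5,4.3,1],"turn":0,"jaw":186},
    {"xyz":[13.5,5,3],"turn":0,"jaw":186},
    {"xyz":[14.5,5.1,6],"turn":0,"jaw":186}
  ]
}}

```text
clock: 1.92
position: [0.5301, 0.1728, 0.1427]
ee_rot: [-2.221, -2.219, -0.017]
force: [1.0, 0.1, -0.4]
width: 0.27
```

Request:
{"method": "arm_command", "body": {
  "deltas": [
    {"xyz":[0.5,0,2],"turn":0,"jaw":186},
    {"xyz":[0.5,0,4],"turn":0,"jaw":186},
    {"xyz":[0.5,0,5],"turn":0,"jaw":186},
    {"xyz":[0.5,0,5.5],"turn":0,"jaw":186},
    {"xyz":[0.5,0,5.5],"turn":0,"jaw":186}
  ]
}}

```text
clock: 2.33
position: [0.5301, 0.1772, 0.087]
ee_rot: [-2.221, -2.218, -0.014]
force: [-0.2, -0.1, 0.3]
width: 0.273
```

```bash
python3 - <<'E'
from h import *
delta([.528,.155,.008],89.2)
d=get_image('side');save('side1',cv2.resize(d['frame'][170:350,240:480],None,fx=3,fy=3,interpolation=cv2.INTER_CUBIC))
d=get_image('wrist');save('wrist1',d['frame'])
E
```

```text
clock 2.33 pos [0.5301 0.1772 0.087 ] head 89.91 tilt [0.008 0.004] F [-0.21 -0.1   0.28] w 0.27 | delta cm [-2.28 -0.24  7.88] turn 0.7
```

View pics/side1.png

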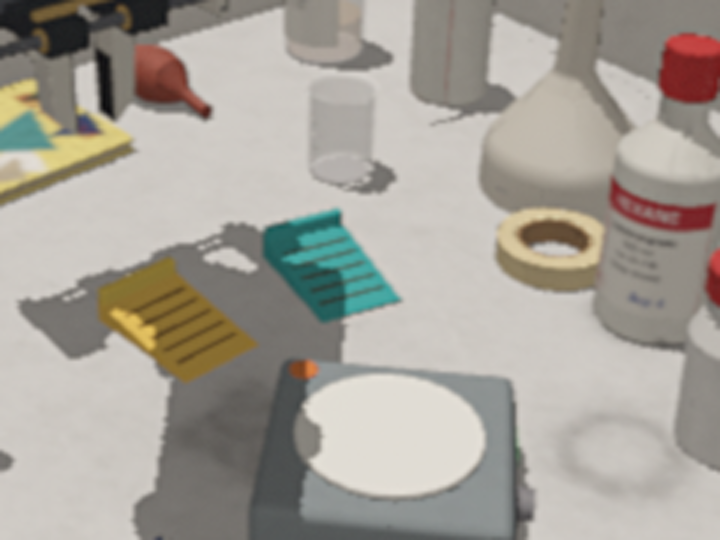

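View pics/wrist1.png

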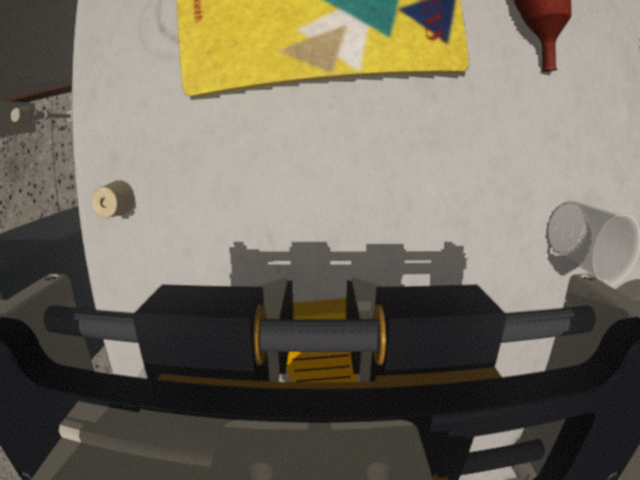

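Request:
{"method": "arm_command", "body": {
  "deltas": [
    {"xyz":[-0.3,0,2.5],"turn":0.7,"jaw":186},
    {"xyz":[-0.6,0,5],"turn":0.7,"jaw":186},
    {"xyz":[-1.0,0,6.5],"turn":0.7,"jaw":186},
    {"xyz":[-1.5,0,7.6],"turn":0.7,"jaw":186},
    {"xyz":[-2,0,7.7],"turn":0.7,"jaw":186}
  ]
}}

```text
clock: 2.85
position: [0.5312, 0.1577, 0.0107]
ee_rot: [-2.236, -2.204, -0.016]
force: [0.1, -0.6, -0.1]
width: 0.269
```

```bash
python3 - <<'E'
from h import *
delta([.530,.1,.010],89.2)
d=get_image('side');save('side2',cv2.resize(d['frame'][170:350,240:480],None,fx=3,fy=3,interpolation=cv2.INTER_CUBIC))
E
```

```text
clock 2.85 pos [0.5312 0.1577 0.0107] head 89.19 tilt [0.009 0.006] F [ 0.15 -0.64 -0.09] w 0.27 | delta cm [-5.77 -0.04  0.02] turn -0.0
```

View pics/side2.png

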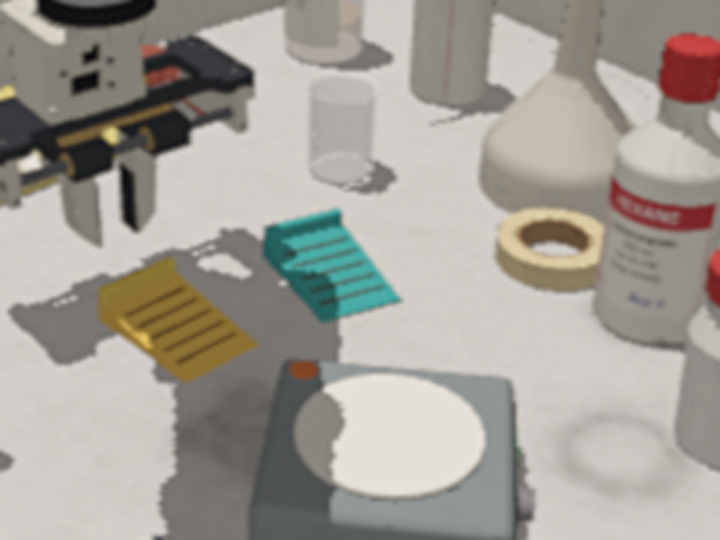

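Request:
{"method": "arm_command", "body": {
  "deltas": [
    {"xyz":[-1.3,0,0],"turn":0,"jaw":186},
    {"xyz":[-2.6,0,0],"turn":0,"jaw":186},
    {"xyz":[-3.6,0,0],"turn":0,"jaw":186},
    {"xyz":[-4.6,0,0],"turn":0,"jaw":186},
    {"xyz":[-5.6,0,0],"turn":0,"jaw":186}
  ]
}}

```text
clock: 3.32
position: [0.5312, 0.0994, 0.0115]
ee_rot: [-2.239, -2.204, -0.017]
force: [0.0, -0.4, -0.1]
width: 0.271
```

```bash
python3 - <<'E'
from h import *
delta([.530,.05,.010],89.2)
d=get_image('side');save('side3',cv2.resize(d['frame'][170:350,240:480],None,fx=3,fy=3,interpolation=cv2.INTER_CUBIC))
d=get_image('scene');save('scene3',cv2.resize(d['frame'][220:370,250:490],None,fx=3,fy=3,interpolation=cv2.INTER_CUBIC))
E
```

```text
clock 3.32 pos [0.5312 0.0994 0.0115] head 89.10 tilt [0.008 0.007] F [ 0.01 -0.37 -0.12] w 0.27 | delta cm [-4.94 -0.05  0.11] turn -0.1
```

View pics/side3.png

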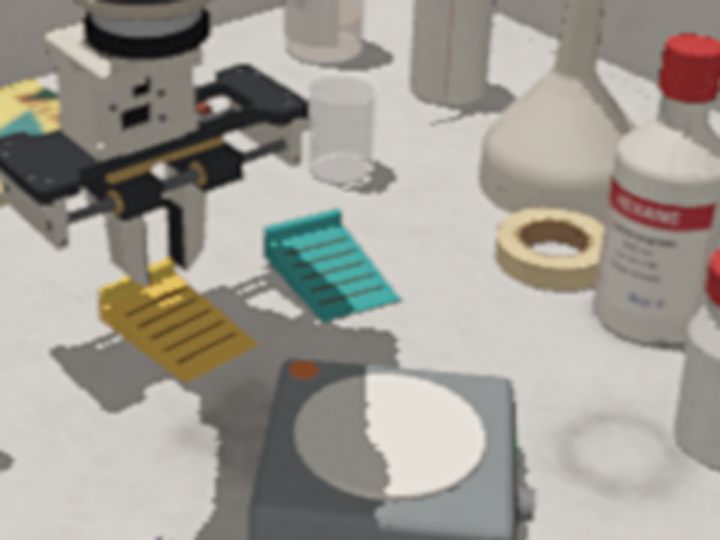

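View pics/scene3.png

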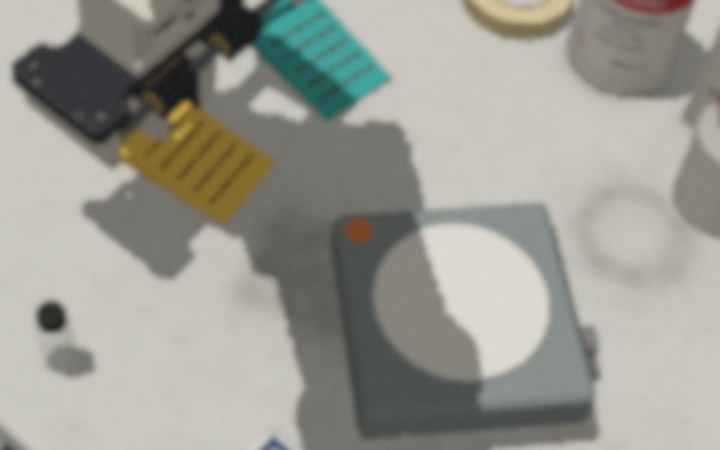

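```bash
python3 - <<'E'
from h import *
import pickle
s=observe();R=Ro.from_rotvec(s['ee_rot']).as_matrix()
for n in['side','scene']:
    d=get_image(n);pickle.dump(d,open(n+'4.pkl','wb'))
    K=d['camera_matrix'];T=d['cam_to_world']
    im=d['frame'].copy()
    im=cv2.resize(im,None,fx=4,fy=4,interpolation=cv2.INTER_CUBIC)
    for y,c in[(0,(255,0,0)),(.0125,(0,255,0)),(-.0125,(0,255,0)),(.0315,(0,0,255)),(-.0315,(0,0,255))]:
        p=s['position']+R@np.array([0,y,0]);q=T[:3,:3].T@(p-T[:3,3]);u=K[0,0]*q[0]/-q[2]+K[0,2];v=-K[1,1]*q[1]/-q[2]+K[1,2]
        print(n,y,u.round(1),v.round(1)); cv2.circle(im,(int(u*4+2),int(v*4+2)),4,c,1)
    a,b=(250,200) if n=='side' else (270,190)
    save(n+'4',im[b*4:b*4+500,a*4:a*4+640])
    c={'side':[(283,262),(287,264),(293,258),(300,254)],'scene':[(300,256),(295,262),(306,253)]}[n]
    for u,v in c: print(u,v,pt(d,u,v).round(4),d['frame'][v,u])
E
```

```text
side 0 293.2 270.7
side 0.0125 298.6 268.6
side -0.0125 287.7 272.8
side 0.0315 306.7 265.4
side -0.0315 279.3 276.1
283 262 [0.5012 0.084  0.0503] [161 147 111]
287 264 [0.5114 0.087  0.0403] [131 126 115]
293 258 [0.5454 0.1202 0.0234] [211 186  88]
300 254 [0.5421 0.0885 0.0503] [28 28 29]
scene 0 308.0 265.7
scene 0.0125 312.3 261.9
scene -0.0125 303.6 269.6
scene 0.0315 318.8 256.1
scene -0.0315 296.9 275.6
300 256 [0.5037 0.0905 0.0774] [78 73 61]
295 262 [0.5156 0.118  0.0214] [112 101  66]
306 253 [0.4939 0.065  0.1184] [30 29 29]
```

View pics/side4.png

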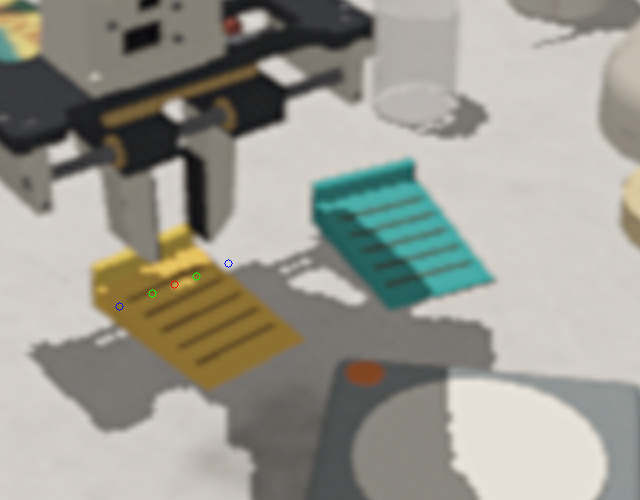

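View pics/scene4.png

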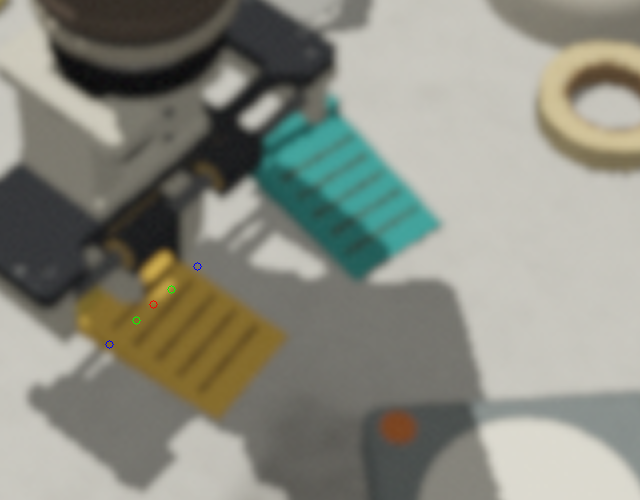

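The side and scene pictures disagree with the reported TCP. The fingertips (side px 287,265) sit about 37 mm up and passed above the lip, while the reported z is 11 mm. The wedge has not moved. I back off and find the true fingertip height.

Request:
{"method": "arm_command", "body": {
  "deltas": [
    {"xyz":[1.5,0,-0.3],"turn":0,"jaw":186},
    {"xyz":[3,0,-0.3],"turn":0,"jaw":186},
    {"xyz":[4.5,0,-0.3],"turn":0,"jaw":186},
    {"xyz":[5.5,0,-0.3],"turn":0,"jaw":186},
    {"xyz":[5.6,0,-0.3],"turn":0,"jaw":186}
  ]
}}

```text
clock: 3.93
position: [0.5316, 0.1601, 0.0149]
ee_rot: [-2.233, -2.206, -0.02]
force: [0.4, -0.0, 0.4]
width: 0.272
```

```bash
python3 - <<'E'
from h import *
import pickle
delta([.530,.156,.010],89.2)
for n,a,b in[('side',240,170),('scene',250,200)]:
    d=get_image(n);pickle.dump(d,open(n+'5.pkl','wb'))
    save(n+'5',cv2.resize(d['frame'][b:b+120,a:a+160],None,fx=5,fy=5,interpolation=cv2.INTER_CUBIC))
E
```

```text
clock 3.93 pos [0.5316 0.1601 0.0149] head 89.31 tilt [0.01  0.007] F [ 0.35 -0.    0.43] w 0.27 | delta cm [-0.41 -0.16  0.48] turn 0.1
```

View pics/side5.png

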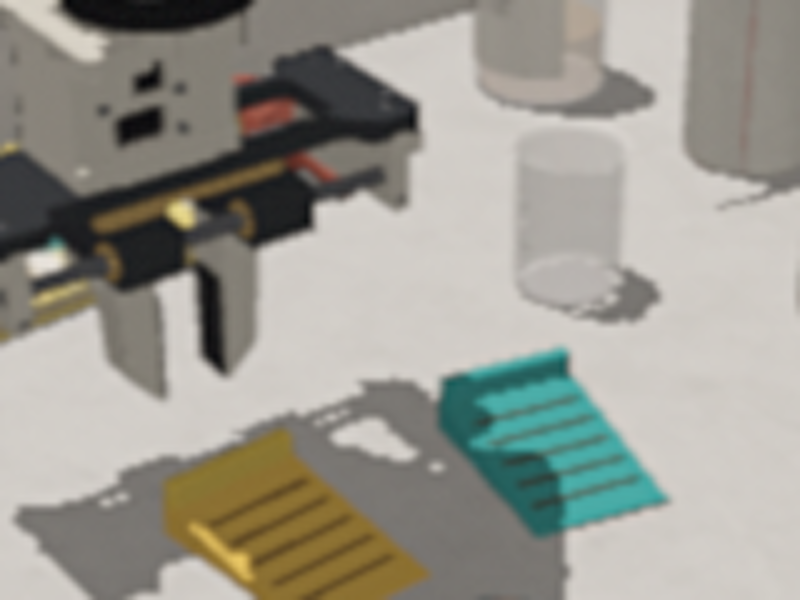

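View pics/scene5.png

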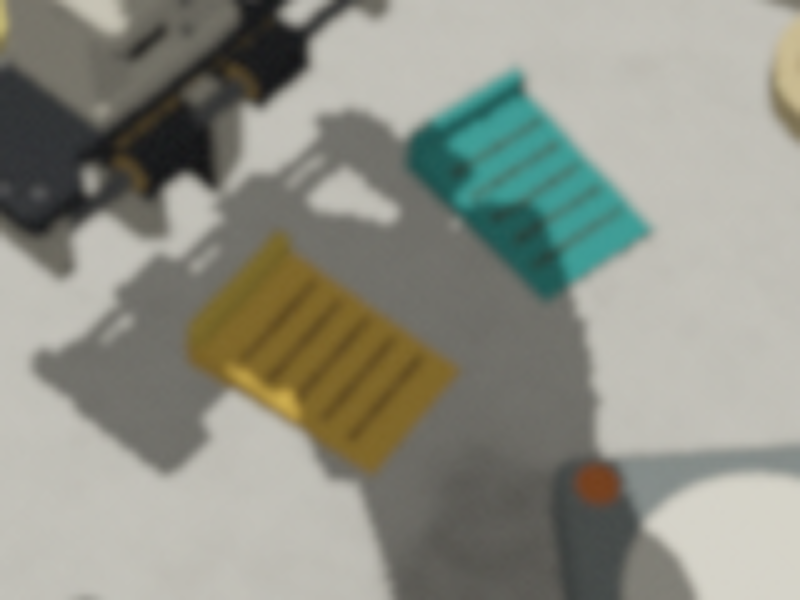

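```bash
python3 - <<'E'
from h import *
import pickle
A=pickle.load(open('side5.pkl','rb'));B=pickle.load(open('scene5.pkl','rb'))
def P(d):
    T=np.linalg.inv(d['cam_to_world']);return d['camera_matrix']@np.diag([1,-1,-1])@T[:3]
for a,b in[((163,398),(165,238)),((225,376),(222,182))]:
    a=np.array([240+a[0]/5,170+a[1]/5]);b=np.array([250+b[0]/5,200+b[1]/5])
    X=cv2.triangulatePoints(P(A),P(B),a.reshape(2,1),b.reshape(2,1));X=X[:3,0]/X[3,0];print('tri',X.round(4))
    for d,u in((A,a),(B,b)):
        for dv in(-3,-2):
            for du in(-1,0,1):print(pt(d,u[0]+du,u[1]+dv).round(4))
E
```

```text
tri [0.5173 0.1507 0.038 ]
[0.5146 0.1488 0.047 ]
[5.527e-01 2.147e-01 5.000e-04]
[0.554  0.2126 0.0012]
[0.5139 0.1478 0.0454]
[ 0.5519  0.2135 -0.0011]
[0.5523 0.2099 0.0006]
[0.5153 0.1503 0.0499]
[0.5164 0.1487 0.0501]
[0.542  0.175  0.0035]
[0.5147 0.15   0.0476]
[0.5161 0.1487 0.0472]
[0.5411 0.1744 0.0014]
tri [0.5517 0.1554 0.0348]
[0.5427 0.1478 0.0477]
[0.5446 0.147  0.0474]
[0.5465 0.1463 0.047 ]
[0.5437 0.1497 0.044 ]
[0.5449 0.1477 0.0445]
[0.5462 0.1461 0.0449]
[0.5457 0.1481 0.0579]
[0.5471 0.1468 0.0577]
[0.5515 0.1485 0.0523]
[0.5471 0.1498 0.0522]
[0.5484 0.1484 0.0521]
[0.5506 0.1478 0.0506]
```

Request:
{"method": "arm_command", "body": {
  "deltas": [
    {"xyz":[0,0,0.8],"turn":0,"jaw":186},
    {"xyz":[0,0,1.3],"turn":0,"jaw":186},
    {"xyz":[0,0,1.6],"turn":0,"jaw":186},
    {"xyz":[0,0,1.8],"turn":0,"jaw":186},
    {"xyz":[0,0,1.8],"turn":0,"jaw":186}
  ]
}}

```text
clock: 4.45
position: [0.5313, 0.1565, -0.0043]
ee_rot: [-2.237, -2.204, -0.014]
force: [0.7, 0.5, -0.2]
width: 0.27
```

```bash
python3 - <<'E'
from h import *
import pickle
delta([.530,.156,-.010],89.2)
for n,a,b in[('side',240,170)]:
    d=get_image(n)
    save(n+'6',cv2.resize(d['frame'][b:b+120,a:a+160],None,fx=5,fy=5,interpolation=cv2.INTER_CUBIC))
E
```

```text
clock 4.45 pos [ 0.5313  0.1565 -0.0043] head 89.15 tilt [0.008 0.005] F [ 0.74  0.46 -0.24] w 0.27 | delta cm [-0.05 -0.14  0.57] turn -0.1
```

View pics/side6.png

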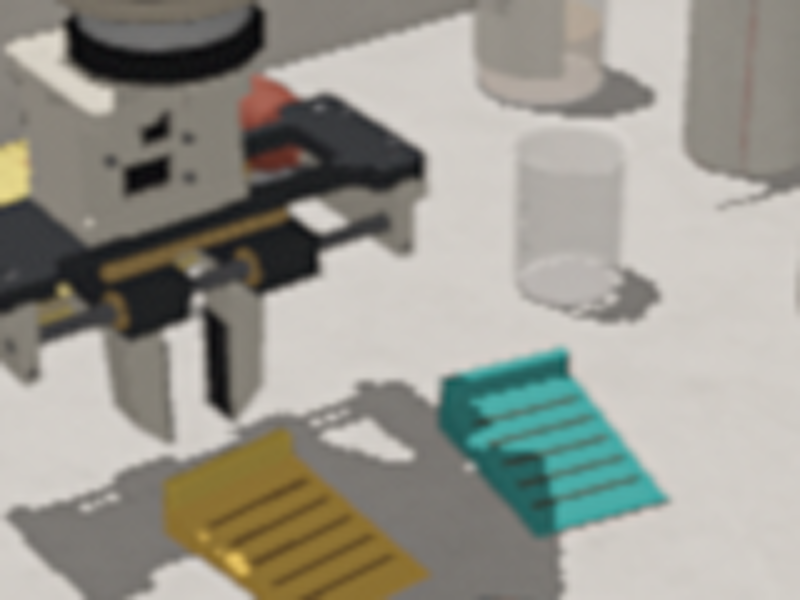

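Request:
{"method": "arm_command", "body": {
  "deltas": [
    {"xyz":[-0.5,0,0.4],"turn":0,"jaw":186},
    {"xyz":[-1.3,0,0.4],"turn":0,"jaw":186},
    {"xyz":[-2.1,0,0.4],"turn":0,"jaw":186},
    {"xyz":[-2.9,0,0.4],"turn":0,"jaw":186},
    {"xyz":[-3.5,0,0.4],"turn":0,"jaw":186}
  ]
}}

```text
clock: 4.92
position: [0.5311, 0.12, -0.0081]
ee_rot: [-2.238, -2.203, -0.015]
force: [-0.1, 0.0, -1.1]
width: 0.266
```

```bash
python3 - <<'E'
from h import *
import pickle
delta([.530,.05,-.008],89.2)
for n,a,b in[('side',240,170),('scene',250,200)]:
    d=get_image(n)
    save(n+'7',cv2.resize(d['frame'][b:b+120,a:a+160],None,fx=5,fy=5,interpolation=cv2.INTER_CUBIC))
E
```

```text
clock 4.92 pos [ 0.5311  0.12   -0.0081] head 89.08 tilt [0.007 0.006] F [-0.14  0.   -1.13] w 0.27 | delta cm [-7.   -0.   -0.07] turn -0.1
```

View pics/side7.png

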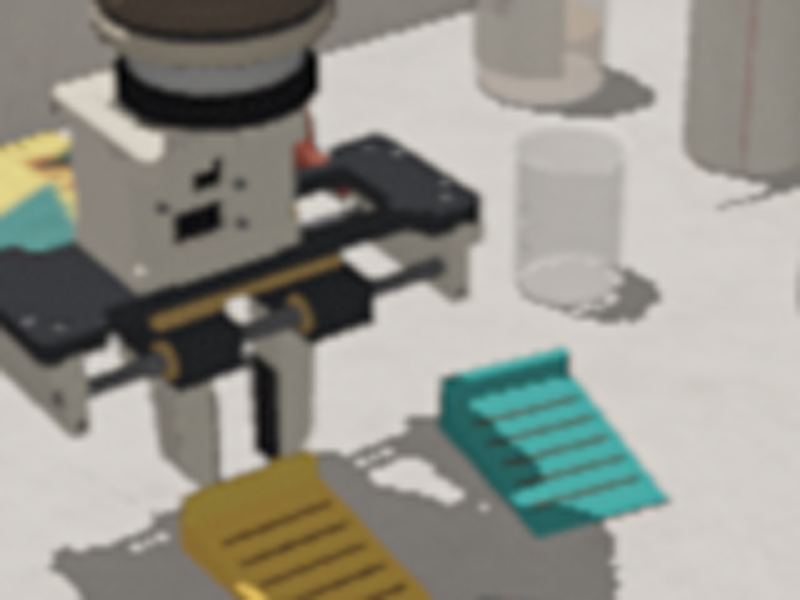

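View pics/scene7.png

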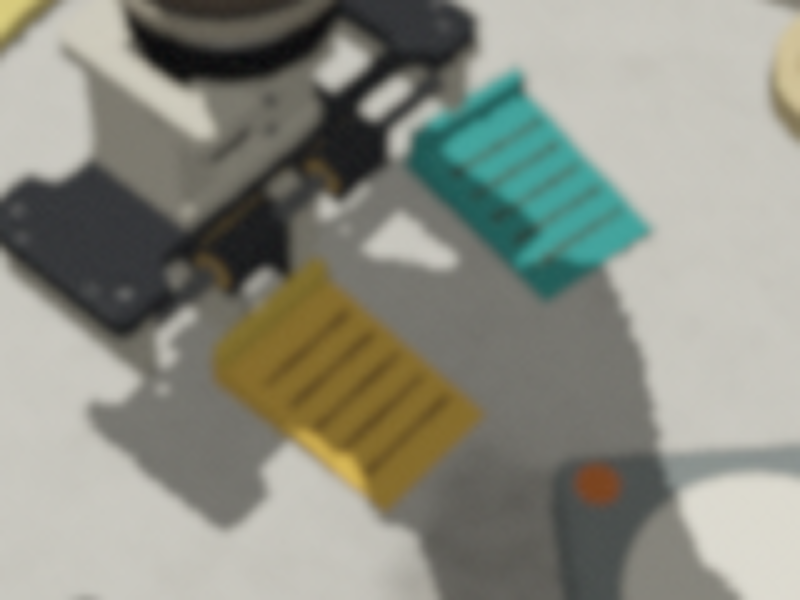

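Request:
{"method": "arm_command", "body": {
  "deltas": [
    {"xyz":[-1.2,0,0],"turn":0,"jaw":186},
    {"xyz":[-2.4,0,0],"turn":0,"jaw":186},
    {"xyz":[-3.6,0,0],"turn":0,"jaw":186},
    {"xyz":[-4.6,0,0],"turn":0,"jaw":186},
    {"xyz":[-5.5,0,0],"turn":0,"jaw":186}
  ]
}}

```text
clock: 5.43
position: [0.5302, 0.0628, -0.0086]
ee_rot: [-2.241, -2.201, -0.014]
force: [0.3, 0.7, 0.1]
width: 0.27
```

```bash
python3 - <<'E'
from h import *
import pickle
delta([.530,.05,-.008],89.2)
for n,a,b in[('side',260,210),('scene',270,210)]:
    d=get_image(n);pickle.dump(d,open(n+'8.pkl','wb'))
    save(n+'8',cv2.resize(d['frame'][b:b+120,a:a+160],None,fx=5,fy=5,interpolation=cv2.INTER_CUBIC))
E
```

```text
clock 5.43 pos [ 0.5302  0.0628 -0.0086] head 88.96 tilt [0.007 0.006] F [0.34 0.69 0.12] w 0.27 | delta cm [-1.28  0.   -0.06] turn -0.2
```

View pics/side8.png

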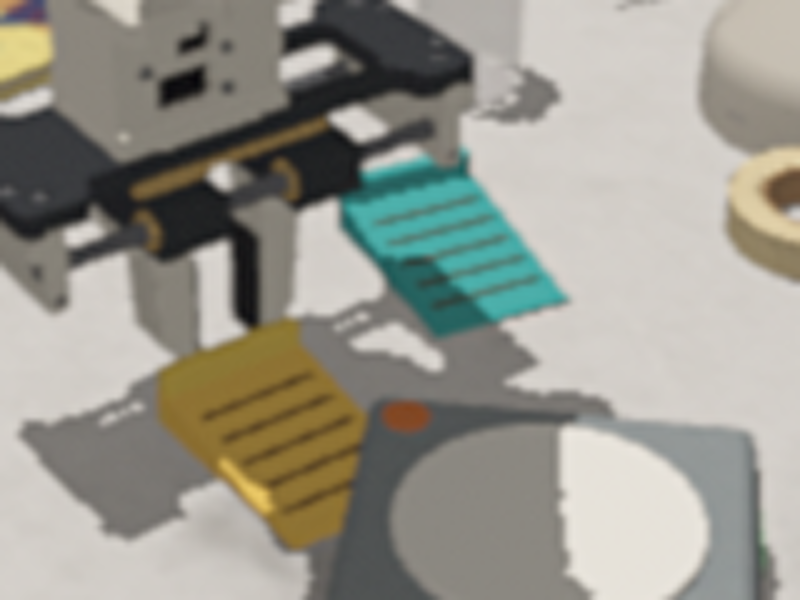

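View pics/scene8.png

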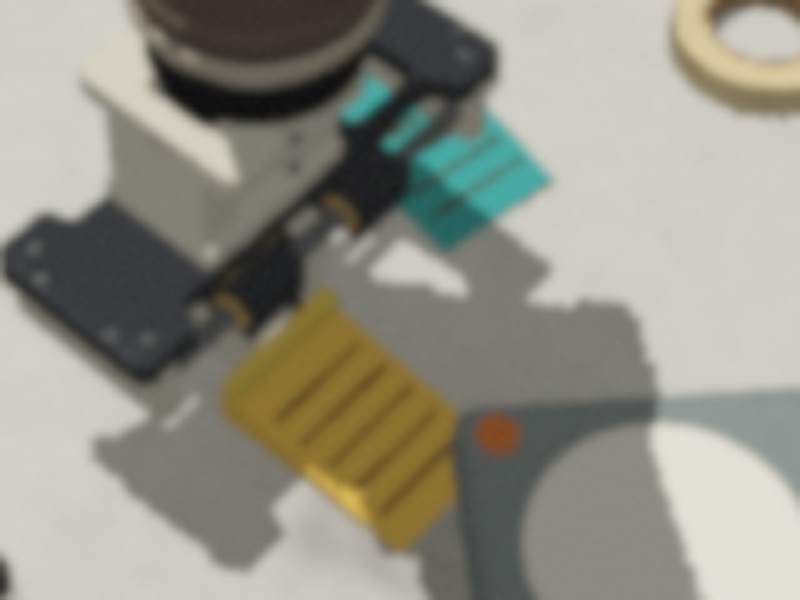

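```bash
python3 - <<'E'
from h import *
import pickle
for n,o,P in[('scene',(270,210),dict(l1=(326,290,.026),l2=(225,380,.026),t2=(400,551,.002),dot=(497,434,.05))),('side',(260,210),dict(l1=(297,320,.026),l2=(160,376,.026),t2=(287,549,.002),dot=(406,416,.05)))]:
    d=pickle.load(open(n+'8.pkl','rb'))
    R={k:pt(d,o[0]+(x-2)/5,o[1]+(y-2)/5,z) for k,(x,y,z) in P.items()}
    for k in R: print(n,k,R[k].round(4))
E
```

```text
scene l1 [0.554  0.0484 0.026 ]
scene l2 [0.4976 0.0503 0.026 ]
scene t2 [ 0.4955 -0.0371  0.002 ]
scene dot [ 0.5328 -0.0489  0.05  ]
side l1 [0.5537 0.0424 0.026 ]
side l2 [0.4927 0.0427 0.026 ]
side t2 [ 0.4909 -0.0398  0.002 ]
side dot [ 0.5308 -0.054   0.05  ]
```

Request:
{"method": "arm_command", "body": {
  "deltas": [
    {"xyz":[-0.5,0,0],"turn":0,"jaw":186},
    {"xyz":[-1.0,0,0],"turn":0,"jaw":186},
    {"xyz":[-1.4,0,0],"turn":0,"jaw":186},
    {"xyz":[-1.7,0,0],"turn":0,"jaw":186},
    {"xyz":[-1.7,0,0],"turn":0,"jaw":186}
  ]
}}

```text
clock: 5.95
position: [0.5297, 0.0442, -0.0089]
ee_rot: [-2.244, -2.198, -0.011]
force: [0.2, -0.2, 0.3]
width: 0.27
```

Request:
{"method": "arm_command", "body": {
  "deltas": [
    {"xyz":[-0.15,0,0],"turn":0,"jaw":186},
    {"xyz":[-0.3,0,0],"turn":0,"jaw":186},
    {"xyz":[-0.4,0,0],"turn":0,"jaw":186}
  ]
}}

```text
clock: 6.2
position: [0.5297, 0.0403, -0.0089]
ee_rot: [-2.244, -2.199, -0.012]
force: [-0.1, 0.2, 0.7]
width: 0.268
```

Request:
{"method": "arm_command", "body": {
  "deltas": [
    {"xyz":[-0.15,0,0],"turn":0,"jaw":186},
    {"xyz":[-0.3,0,0],"turn":0,"jaw":186},
    {"xyz":[-0.3,0,0],"turn":0,"jaw":186}
  ]
}}

```text
clock: 6.45
position: [0.5296, 0.0371, -0.0089]
ee_rot: [-2.244, -2.199, -0.012]
force: [-0.4, -0.8, 0.4]
width: 0.269
```

Request:
{"method": "arm_command", "body": {
  "deltas": [
    {"xyz":[-0.1,0,0],"turn":0,"jaw":186},
    {"xyz":[-0.2,0,0],"turn":0,"jaw":186},
    {"xyz":[-0.3,0,0],"turn":0,"jaw":186}
  ]
}}

```text
clock: 6.7
position: [0.5296, 0.0349, -0.0089]
ee_rot: [-2.243, -2.199, -0.013]
force: [-0.4, 5.8, 0.4]
width: 0.271
```

Request:
{"method": "arm_command", "body": {
  "deltas": [
    {"xyz":[-0.1,0,0],"turn":0,"jaw":186},
    {"xyz":[-0.2,0,0],"turn":0,"jaw":186},
    {"xyz":[-0.3,0,0],"turn":0,"jaw":186}
  ]
}}

```text
clock: 6.95
position: [0.5297, 0.0333, -0.0088]
ee_rot: [-2.241, -2.2, -0.015]
force: [-1.1, 8.4, -0.1]
width: 0.278
```

Request:
{"method": "arm_command", "body": {
  "deltas": [
    {"xyz":[-0.1,0,0],"turn":0,"jaw":186},
    {"xyz":[-0.2,0,0],"turn":0,"jaw":186}
  ]
}}

```text
clock: 7.12
position: [0.5297, 0.0327, -0.0087]
ee_rot: [-2.239, -2.2, -0.018]
force: [-0.4, 8.3, 0.3]
width: 0.273
```

```bash
cat > chk.py <<'E'
from h import *
import pickle,sys
def chk(tag,hx=None):
    delta([.530,.05,-.008],89.2)
    ref={n:pickle.load(open(n+'0.pkl','rb')) for n in('side','scene')}
    for n in ref:
        d=get_image(n);pickle.dump(d,open(n+tag+'.pkl','wb'))
        def cen(d,lo,hi):
            m=cv2.inRange(cv2.cvtColor(d['frame'],cv2.COLOR_RGB2HSV),lo,hi)
            return m
        a,b=(300,230)
        save(n+tag,cv2.resize(d['frame'][b:b+140,a:a+180],None,fx=4,fy=4,interpolation=cv2.INTER_CUBIC))
        # stirrer motion by phase-free template: ECC between refs over the stirrer
        for nm,box in {'side':[('back',(380,290,35,75)),('right',(395,290,30,70))],'scene':[('rightedge',(415,285,40,80)),('knob',(400,330,60,40))]}[n]:
            x,y,w,h=box
            t=cv2.cvtColor(ref[n]['frame'][y:y+h,x:x+w],cv2.COLOR_RGB2GRAY);q=cv2.cvtColor(d['frame'][y-6:y+h+6,x-6:x+w+6],cv2.COLOR_RGB2GRAY)
            r=cv2.matchTemplate(q,t,cv2.TM_CCOEFF_NORMED);_,m,_,l=cv2.minMaxLoc(r);print(n,nm,m.round(3),l[0]-6,l[1]-6)
        # mean depth-height of dark-independent regions on plate
        T=d['cam_to_world'];K=d['camera_matrix']
        vv,uu=np.mgrid[230:380,320:460]
        for dd,k in((ref[n],'ref'),(d,'now')):
            D=dd['depth'][vv,uu];P=np.stack([(uu-K[0,2])/K[0,0]*D,-(vv-K[1,2])/K[1,1]*D,-D],-1)@T[:3,:3].T+T[:3,3]
            c=np.array([.5315,-.125]);rr=np.hypot(P[...,0]-c[0],P[...,1]-c[1])
            m=(rr<.045)&(P[...,2]>.04)&(P[...,2]<.07)
            A=np.c_[P[m][:,:2]-c,np.ones(m.sum())];s=np.linalg.lstsq(A,P[m][:,2],rcond=None)[0]
            print(n,k,m.sum(),'slope x,y mrad',(s[:2]*1e3).round(1),'z mm %.2f'%(s[2]*1e3))
chk(sys.argv[1])
E
python3 chk.py 9
```

```text
clock 7.12 pos [ 0.5297  0.0327 -0.0087] head 88.99 tilt [0.01  0.006] F [-0.41  8.29  0.34] w 0.27 | delta cm [ 1.73  0.   -0.05] turn -0.2Traceback (most recent call last):
  File "chk.py", line 27, in <module>
    chk(sys.argv[1])
    ~~~^^^^^^^^^^^^^
  File "chk.py", line 17, in chk
    r=cv2.matchTemplate(q,t,cv2.TM_CCOEFF_NORMED);_,m,_,l=cv2.minMaxLoc(r);print(n,nm,m.round(3),l[0]-6,l[1]-6)
                                                                                      ^^^^^^^
AttributeError: 'float' object has no attribute 'round'
```

View pics/side9.png

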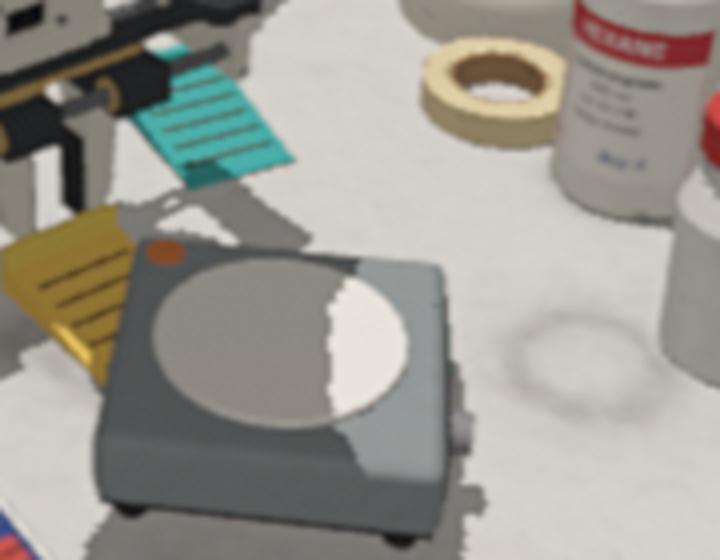

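```bash
sed -i 's/m.round(3)/round(m,3)/' chk.py; python3 chk.py 9
```

```text
clock 7.17 pos [ 0.5297  0.0325 -0.0087] head 88.99 tilt [0.009 0.006] F [-0.22  6.39 -0.2 ] w 0.27 | delta cm [ 1.75  0.   -0.05] turn -0.2
side back 0.908 1 0
side right 0.996 0 0
side ref 1620 slope x,y mrad [-1.2 -4. ] z mm 52.60
side now 1633 slope x,y mrad [-1.   1.8] z mm 52.81
scene rightedge 0.901 0 0
scene knob 0.743 0 -1
scene ref 1928 slope x,y mrad [ 0.3 -3.6] z mm 54.15
scene now 1923 slope x,y mrad [-1.3  2.4] z mm 54.31
```

Request:
{"method": "arm_command", "body": {
  "deltas": [
    {"xyz":[0.8,0,0],"turn":0,"jaw":186},
    {"xyz":[2,0,0],"turn":0,"jaw":186},
    {"xyz":[3,0,-1.5],"turn":0,"jaw":186},
    {"xyz":[3,0,-5],"turn":0,"jaw":255},
    {"xyz":[3,0,-8.5],"turn":0,"jaw":255}
  ]
}}

```text
clock: 7.68
position: [0.5282, 0.063, 0.0766]
ee_rot: [-2.236, -2.201, -0.013]
force: [0.8, -1.1, -0.2]
width: 0.177
```

```bash
python3 chk.py 10; python3 -c "
from h import *
delta([.5317,-.0515,.075],89.2)"
```

```text
clock 7.68 pos [0.5282 0.063  0.0766] head 89.10 tilt [0.009 0.003] F [ 0.83 -1.11 -0.23] w 0.18 | delta cm [-1.37  0.18  8.44] turn -0.1
side back 0.983 0 0
side right 0.996 0 0
side ref 1620 slope x,y mrad [-1.2 -4. ] z mm 52.60
side now 1633 slope x,y mrad [-0.5  2.1] z mm 52.84
scene rightedge 0.999 0 0
scene knob 0.839 1 0
scene ref 1928 slope x,y mrad [ 0.3 -3.6] z mm 54.15
scene now 1928 slope x,y mrad [-0.2  1.3] z mm 54.35
clock 7.78 pos [0.5328 0.0635 0.0814] head 89.03 tilt [0.01  0.014] F [ 1.17  0.52 -0.15] w 0.09 | delta cm [-11.5    0.07   0.52] turn -0.2
```

View pics/side10.png

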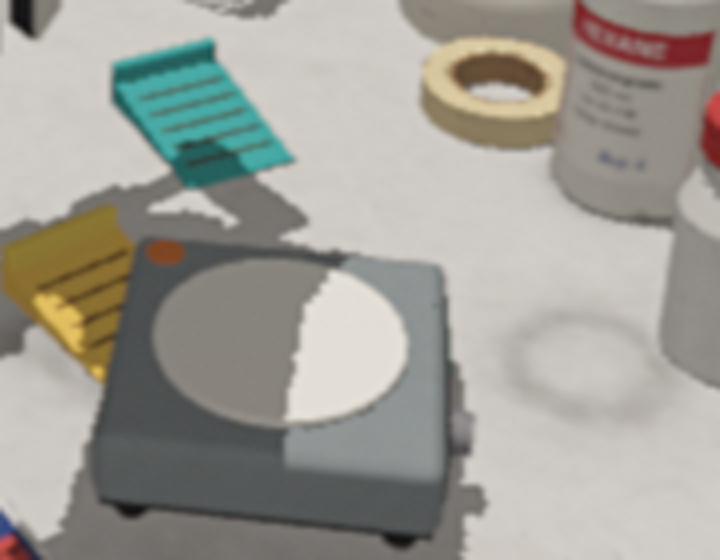

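View pics/scene10.png

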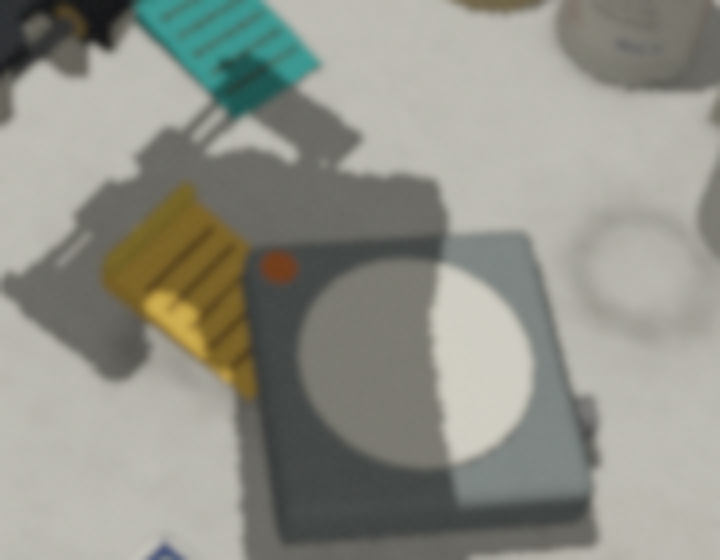

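```bash
cat > tilt.py <<'E'
from h import *
import pickle
def fit(d,sel):
    T=d['cam_to_world'];K=d['camera_matrix'];vv,uu=np.mgrid[0:480,0:640]
    D=d['depth'];P=np.stack([(uu-K[0,2])/K[0,0]*D,-(vv-K[1,2])/K[1,1]*D,-D],-1)@T[:3,:3].T+T[:3,3]
    c=np.array([.5315,-.125]);m=sel(P,np.hypot(P[...,0]-c[0],P[...,1]-c[1]))&(D>0)
    Q=P[m]
    for _ in range(3):
        A=np.c_[Q[:,:2]-c,np.ones(len(Q))];s,*_=np.linalg.lstsq(A,Q[:,2],rcond=None);r=Q[:,2]-A@s;sd=r.std()
        k=abs(r)<2.5*sd;Q=Q[k]
    A=np.c_[Q[:,:2]-c,np.ones(len(Q))];cov=np.sqrt(np.diag(np.linalg.inv(A.T@A)))*sd
    return 'n %d slope %s z %.2f sd %.2f err %.2f'%(len(Q),(s[:2]*1e3).round(2),s[2]*1e3,sd*1e3,cov[1]*1e3)
def rep(tags):
    for n in('side','scene'):
        for t in tags:
            d=pickle.load(open(n+t+'.pkl','rb'))
            print(n,t,'plate',fit(d,lambda P,r:(r<.046)&(P[...,2]>.045)&(P[...,2]<.065)))
            print(n,t,'table',fit(d,lambda P,r:(r>.11)&(r<.3)&(abs(P[...,2])<.006)))
if __name__=='__main__':
    import sys;rep(sys.argv[1:])
E
python3 tilt.py 0 5 8 9 10
```

```text
side 0 plate n 1667 slope [-1.19 -4.16] z 52.59 sd 0.80 err 0.86
side 0 table n 35950 slope [-0.46 -0.33] z -0.80 sd 0.93 err 0.03
side 5 plate n 1666 slope [-0.63 -3.72] z 52.65 sd 0.78 err 0.84
side 5 table n 37101 slope [-0.49 -0.47] z -0.82 sd 0.93 err 0.03
side 8 plate n 1674 slope [-1.84 -4.62] z 52.65 sd 0.76 err 0.81
side 8 table n 36208 slope [-0.55 -0.33] z -0.82 sd 0.92 err 0.03
side 9 plate n 1665 slope [-1.24  1.86] z 52.82 sd 0.77 err 0.83
side 9 table n 35826 slope [-0.54 -0.33] z -0.81 sd 0.92 err 0.04
side 10 plate n 1664 slope [-1.19  2.25] z 52.84 sd 0.78 err 0.83
side 10 table n 37430 slope [-0.53 -0.33] z -0.81 sd 0.91 err 0.03
scene 0 plate n 1985 slope [ 0.42 -2.36] z 54.14 sd 1.18 err 1.15
scene 0 table n 42822 slope [0.42 1.29] z 0.72 sd 1.30 err 0.04
scene 5 plate n 2000 slope [ 1.89 -3.79] z 54.13 sd 1.20 err 1.16
scene 5 table n 42775 slope [0.45 1.21] z 0.71 sd 1.31 err 0.04
scene 8 plate n 1975 slope [ 0.09 -4.83] z 54.17 sd 1.16 err 1.13
scene 8 table n 39743 slope [0.47 1.27] z 0.71 sd 1.29 err 0.05
scene 9 plate n 1973 slope [-0.76  2.17] z 54.31 sd 1.14 err 1.12
scene 9 table n 39559 slope [0.49 1.16] z 0.70 sd 1.29 err 0.05
scene 10 plate n 1987 slope [0.45 1.36] z 54.36 sd 1.21 err 1.19
scene 10 table n 42258 slope [0.41 1.23] z 0.71 sd 1.29 err 0.04
```

Request:
{"method": "arm_command", "body": {
  "deltas": [
    {"xyz":[-3,0,0],"turn":0,"jaw":255},
    {"xyz":[-6,0,0],"turn":0,"jaw":255},
    {"xyz":[-9,0,0.5],"turn":0,"jaw":255},
    {"xyz":[-11,0.1,1.5],"turn":0,"jaw":255},
    {"xyz":[-11.5,0.1,2],"turn":0,"jaw":255}
  ]
}}

```text
clock: 8.2
position: [0.5314, -0.0559, 0.059]
ee_rot: [2.243, 2.194, 0.022]
force: [-1.1, -0.2, -0.8]
width: 0.006
```

```bash
python3 -c "
from h import *
import pickle
for n in('side','scene'):
    d=get_image(n);pickle.dump(d,open(n+'11.pkl','wb'));save(n+'11',cv2.resize(d['frame'][210:330,300:460],None,fx=5,fy=5,interpolation=cv2.INTER_CUBIC))
delta([.5317,-.0515,.028],89.2)"
```

```text
clock 8.30 pos [ 0.5311 -0.0523  0.059 ] head 88.90 tilt [0.01  0.011] F [-0.05  1.11  0.63] w 0.01 | delta cm [0.05 0.02 3.11] turn -0.3
```

View pics/side11.png

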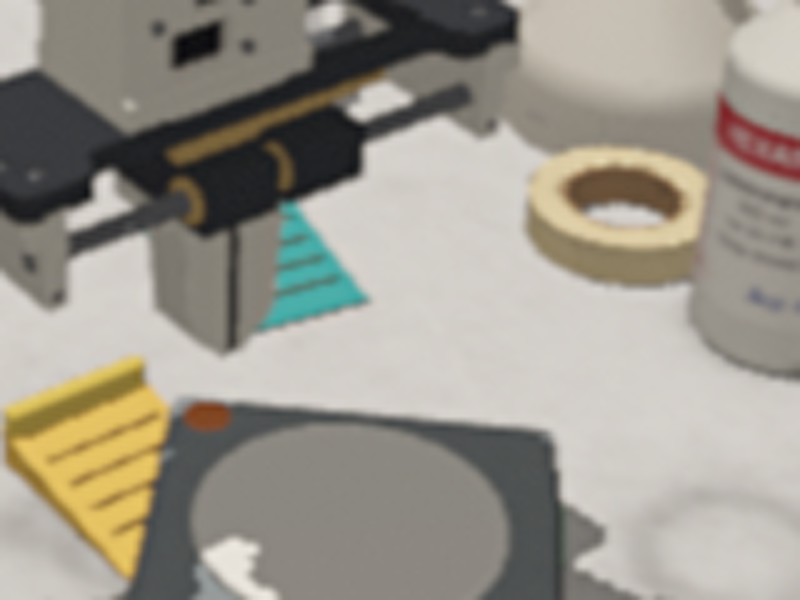

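View pics/scene11.png

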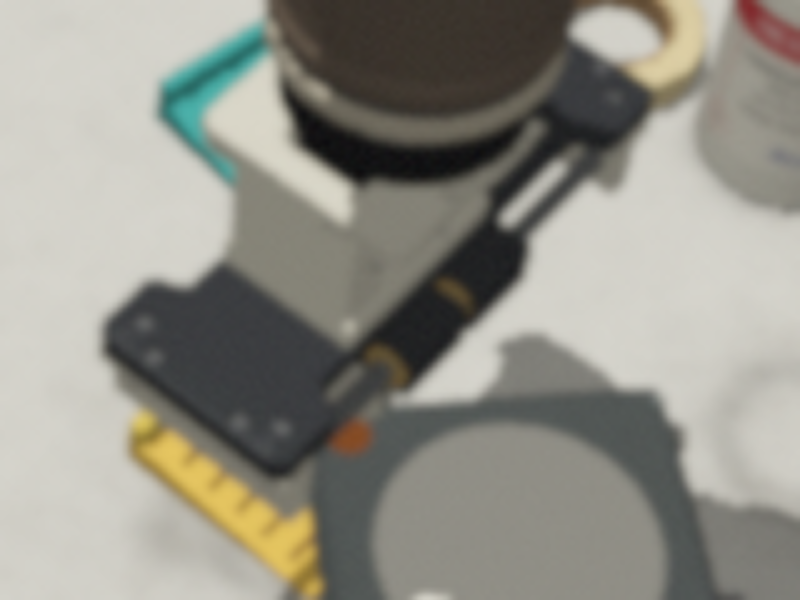

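```bash
python3 -c "
from h import *
import pickle
d=pickle.load(open('side11.pkl','rb'))
u,v=300+232/5,210+350/5
for z in(.06,.07,.075,.08,.085,.09): print(z,pt(d,u,v,z).round(4))
for dv in(3,5,8):print(pt(d,u-2,v-dv).round(4))
print('dot',pt(d,300+208/5,210+417/5,.05))
"
```

```text
0.06 [ 0.5525 -0.0412  0.06  ]
0.07 [ 0.5437 -0.0522  0.07  ]
0.075 [ 0.5393 -0.0576  0.075 ]
0.08 [ 0.5349 -0.0631  0.08  ]
0.085 [ 0.5305 -0.0686  0.085 ]
0.09 [ 0.5261 -0.074   0.09  ]
[ 0.5251 -0.07    0.094 ]
[ 0.5256 -0.0692  0.0972]
[ 0.5247 -0.0702  0.1041]
dot [ 0.53084385 -0.05612223  0.05      ]
```

Request:
{"method": "arm_command", "body": {
  "deltas": [
    {"xyz":[0.1,0,0.8],"turn":0,"jaw":255},
    {"xyz":[0.1,0,1.5],"turn":0,"jaw":255},
    {"xyz":[0.1,0,2.1],"turn":0,"jaw":255},
    {"xyz":[0.1,0,2.4],"turn":0,"jaw":255},
    {"xyz":[0.1,0,2.4],"turn":0,"jaw":255}
  ]
}}

```text
clock: 8.72
position: [0.5309, -0.0502, 0.0342]
ee_rot: [-2.241, -2.201, -0.022]
force: [-0.1, 1.1, -0.4]
width: 0.004
```

```bash
python3 -c "
from h import *
delta([.5317,-.0515,.028],89.2)
d=get_image('side');save('side12',cv2.resize(d['frame'][210:330,300:460],None,fx=5,fy=5,interpolation=cv2.INTER_CUBIC))
"
```

```text
clock 8.72 pos [ 0.5309 -0.0502  0.0342] head 88.97 tilt [0.01 0.01] F [-0.07  1.1  -0.39] w 0.00 | delta cm [-0.14  0.08  0.62] turn -0.2
```

View pics/side12.png

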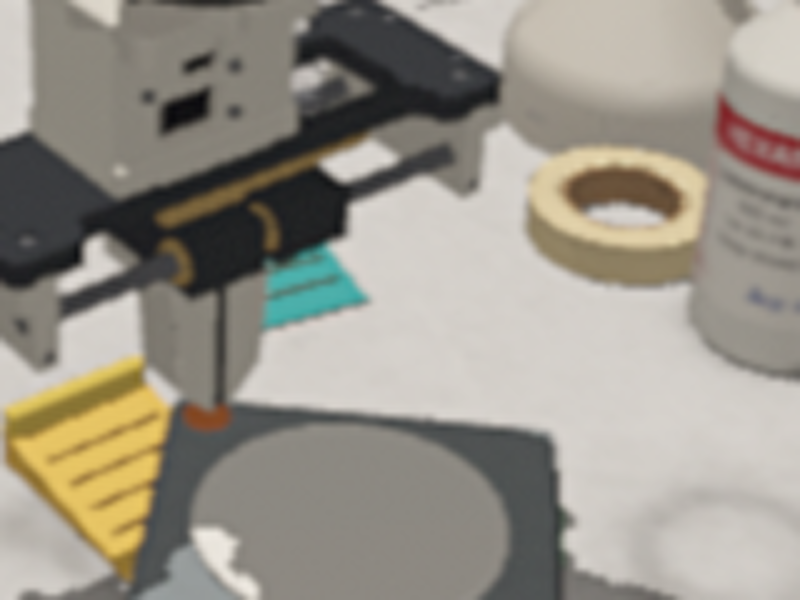

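The fingertips at (215,405) hang just above the dot at (208,417). I now lower the hand in small steps.

Request:
{"method": "arm_command", "body": {
  "deltas": [
    {"xyz":[-0.1,0,0.15],"turn":0,"jaw":255},
    {"xyz":[-0.1,0,0.3],"turn":0,"jaw":255},
    {"xyz":[-0.1,0,0.4],"turn":0,"jaw":255}
  ]
}}

```text
clock: 9.02
position: [0.5313, -0.0514, 0.0307]
ee_rot: [2.241, 2.2, 0.023]
force: [-0.3, -0.0, -0.1]
width: 0.006
```

Request:
{"method": "arm_command", "body": {
  "deltas": [
    {"xyz":[0,0,0.1],"turn":0,"jaw":255},
    {"xyz":[0,0,0.1],"turn":0,"jaw":255}
  ]
}}

```text
clock: 9.18
position: [0.5313, -0.0515, 0.0296]
ee_rot: [2.242, 2.2, 0.023]
force: [0.6, 1.0, 0.0]
width: 0.005
```

Request:
{"method": "arm_command", "body": {
  "deltas": [
    {"xyz":[0,0,0.1],"turn":0,"jaw":255},
    {"xyz":[0,0,0.1],"turn":0,"jaw":255}
  ]
}}

```text
clock: 9.35
position: [0.5313, -0.0515, 0.0285]
ee_rot: [2.242, 2.2, 0.023]
force: [0.2, -0.4, 0.2]
width: 0.002
```

Request:
{"method": "arm_command", "body": {
  "deltas": [
    {"xyz":[0,0,0.1],"turn":0,"jaw":255},
    {"xyz":[0,0,0.1],"turn":0,"jaw":255}
  ]
}}

```text
clock: 9.52
position: [0.5313, -0.0516, 0.0274]
ee_rot: [2.242, 2.2, 0.023]
force: [0.9, -0.7, 0.1]
width: 0.004
```

Request:
{"method": "arm_command", "body": {
  "deltas": [
    {"xyz":[0,0,0.1],"turn":0,"jaw":255},
    {"xyz":[0,0,0.1],"turn":0,"jaw":255}
  ]
}}

```text
clock: 9.68
position: [0.5312, -0.0516, 0.0262]
ee_rot: [2.242, 2.2, 0.023]
force: [0.2, 0.9, -0.4]
width: 0.006
```

Request:
{"method": "arm_command", "body": {
  "deltas": [
    {"xyz":[0,0,0.1],"turn":0,"jaw":255},
    {"xyz":[0,0,0.1],"turn":0,"jaw":255}
  ]
}}

```text
clock: 9.85
position: [0.5311, -0.0516, 0.0251]
ee_rot: [2.242, 2.2, 0.022]
force: [-0.6, -0.0, 0.2]
width: 0.004
```

Request:
{"method": "arm_command", "body": {
  "deltas": [
    {"xyz":[0,0,0.1],"turn":0,"jaw":255},
    {"xyz":[0,0,0.1],"turn":0,"jaw":255}
  ]
}}

```text
clock: 10.02
position: [0.5312, -0.0515, 0.024]
ee_rot: [2.242, 2.2, 0.023]
force: [-0.2, 1.1, 1.4]
width: 0.005
```

```bash
python3 -c "
from h import *
delta([.5317,-.0515,.028],89.2)
d=get_image('side');save('side13',cv2.resize(d['frame'][230:320,310:430],None,fx=6,fy=6,interpolation=cv2.INTER_CUBIC))
"
```

```text
clock 10.02 pos [ 0.5312 -0.0515  0.024 ] head 88.92 tilt [0.01 0.01] F [-0.17  1.05  1.42] w 0.01 | delta cm [ 0.01  0.06 -0.4 ] turn -0.3
```

View pics/side13.png

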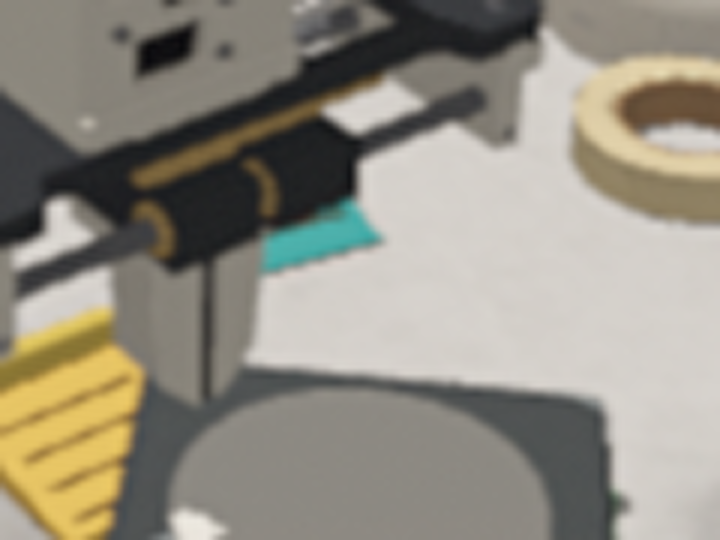

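Request:
{"method": "arm_command", "body": {
  "deltas": [
    {"xyz":[0,0,0.08],"turn":0,"jaw":255},
    {"xyz":[0,0,0.08],"turn":0,"jaw":255}
  ]
}}

```text
clock: 10.23
position: [0.5313, -0.0515, 0.0238]
ee_rot: [2.241, 2.2, 0.023]
force: [-1.6, 1.4, 8.6]
width: 0.005
```

Request:
{"method": "arm_command", "body": {
  "deltas": [
    {"xyz":[0,0,0.04],"turn":0,"jaw":255},
    {"xyz":[0,0,0.04],"turn":0,"jaw":255},
    {"xyz":[0,0,0.04],"turn":0,"jaw":255},
    {"xyz":[0,0,0.04],"turn":0,"jaw":255},
    {"xyz":[0,0,0.04],"turn":0,"jaw":255}
  ]
}}

```text
clock: 10.65
position: [0.5313, -0.0515, 0.0239]
ee_rot: [2.241, 2.2, 0.022]
force: [-2.6, 1.2, 7.1]
width: 0.005
```

Request:
{"method": "arm_command", "body": {
  "deltas": [
    {"xyz":[0,0,0.04],"turn":0,"jaw":255},
    {"xyz":[0,0,0.04],"turn":0,"jaw":255},
    {"xyz":[0,0,0.04],"turn":0,"jaw":255},
    {"xyz":[0,0,0.04],"turn":0,"jaw":255},
    {"xyz":[0,0,0.04],"turn":0,"jaw":255}
  ]
}}

```text
clock: 11.07
position: [0.5313, -0.0515, 0.0239]
ee_rot: [2.241, 2.199, 0.022]
force: [-2.9, -0.8, 6.4]
width: 0.001
```

Request:
{"method": "arm_command", "body": {
  "deltas": [
    {"xyz":[0,0,0.04],"turn":0,"jaw":255},
    {"xyz":[0,0,0.04],"turn":0,"jaw":255},
    {"xyz":[0,0,0.04],"turn":0,"jaw":255},
    {"xyz":[0,0,0.04],"turn":0,"jaw":255}
  ]
}}

```text
clock: 11.4
position: [0.5313, -0.0515, 0.0239]
ee_rot: [2.241, 2.199, 0.022]
force: [-2.6, 0.1, 6.6]
width: 0.006
```

```bash
python3 chk.py 14; python3 tilt.py 14
```

```text
clock 11.40 pos [ 0.5313 -0.0515  0.0239] head 88.93 tilt [0.009 0.011] F [-2.64  0.07  6.64] w 0.01 | delta cm [10.12 -0.35  3.27] turn -0.3
side back 0.719 -1 1
side right 0.726 -1 0
side ref 1620 slope x,y mrad [-1.2 -4. ] z mm 52.60
side now 1630 slope x,y mrad [-2.4  1.3] z mm 52.75
scene rightedge 0.655 -1 0
scene knob 0.767 -1 -5
scene ref 1928 slope x,y mrad [ 0.3 -3.6] z mm 54.15
scene now 1919 slope x,y mrad [0.6 2.2] z mm 54.29
side 14 plate n 1665 slope [-2.05  1.28] z 52.75 sd 0.80 err 0.85
side 14 table n 35373 slope [-0.61 -0.41] z -0.82 sd 0.91 err 0.04
scene 14 plate n 1975 slope [0.26 3.86] z 54.27 sd 1.14 err 1.11
scene 14 table n 38938 slope [0.36 1.07] z 0.69 sd 1.28 err 0.04
```

It held at about 6.6 N for over a second with no sinking. I now lift off.

Request:
{"method": "arm_command", "body": {
  "deltas": [
    {"xyz":[0,0,-1],"turn":0,"jaw":255},
    {"xyz":[0,0,-4],"turn":0,"jaw":255},
    {"xyz":[0,0,-8],"turn":0,"jaw":255},
    {"xyz":[1,0,-12],"turn":0,"jaw":255},
    {"xyz":[4,0,-15],"turn":0,"jaw":255}
  ]
}}

```text
clock: 11.92
position: [0.5309, -0.0172, 0.177]
ee_rot: [2.245, 2.191, 0.022]
force: [1.1, -0.1, -0.5]
width: 0.004
```

Request:
{"method": "arm_command", "body": {
  "deltas": [
    {"xyz":[4,0,-2],"turn":0,"jaw":255},
    {"xyz":[8,0,-3],"turn":0,"jaw":255},
    {"xyz":[12,0,-4],"turn":0,"jaw":255},
    {"xyz":[14,0,-4],"turn":0,"jaw":255},
    {"xyz":[14,0,-4],"turn":0,"jaw":255}
  ]
}}

```text
clock: 12.33
position: [0.5331, 0.1294, 0.2199]
ee_rot: [2.237, 2.2, 0.029]
force: [0.2, -0.3, -0.2]
width: 0.008
```

```bash
python3 chk.py 15; python3 tilt.py 15; python3 -c "
from h import *
import pickle
save('full15',pickle.load(open('scene15.pkl','rb'))['frame'])"
```

```text
clock 12.33 pos [0.5331 0.1294 0.2199] head 89.05 tilt [0.011 0.015] F [ 0.16 -0.34 -0.21] w 0.01 | delta cm [-8.19 -0.53 22.7 ] turn -0.2
side back 0.984 0 0
side right 0.996 0 0
side ref 1620 slope x,y mrad [-1.2 -4. ] z mm 52.60
side now 1639 slope x,y mrad [-0.4  0.9] z mm 52.80
scene rightedge 0.999 0 0
scene knob 0.999 0 0
scene ref 1928 slope x,y mrad [ 0.3 -3.6] z mm 54.15
scene now 1924 slope x,y mrad [1.9 1.6] z mm 54.33
side 15 plate n 1685 slope [-0.04  1.2 ] z 52.80 sd 0.79 err 0.83
side 15 table n 37461 slope [-0.51 -0.43] z -0.82 sd 0.92 err 0.03
scene 15 plate n 1978 slope [1.95 1.32] z 54.35 sd 1.19 err 1.16
scene 15 table n 43154 slope [0.42 1.22] z 0.70 sd 1.29 err 0.04
```

View pics/side15.png

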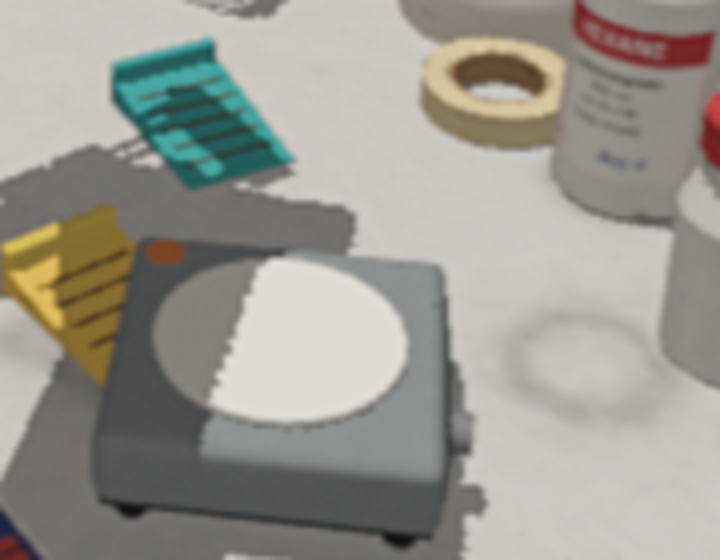

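View pics/full15.png

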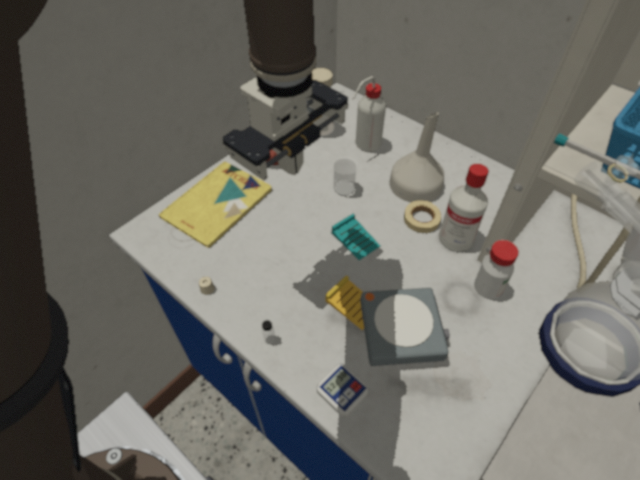

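```bash
python3 -c "
from h import *
print(observe()['dq'].round(3)); print(sign_off())"
```

```text
[0.034 0.004 0.034 0.015 0.006 0.    0.006]
the job is handed in; nothing more can be done
None
```

I pushed the yellow wedge, thin edge first, in under the orange foot until it was snug, then tested the corner, drew the hand clear and signed off at about 12.3 s. The push force rose from about 0 to 6–8 N over the last 3–4 mm, slightly past the 4–8 N range at its peak (8.4 N).

**Press test:** I pressed on the orange dot with about 6.5–8.5 N for just over 1 s. The fingertips did not sink once loaded (about 0.2 mm during the first contact).

**Last checks:**
- **Level:** the plate's slope is about 1–2 mrad, against about 4 mrad low at the orange corner before. My measurement error is about 1 mrad.
- **Position:** the stirrer shows no shift in either picture.
- **Other items:** the turquoise wedge and all bystanders look unmoved in the final scene picture.

**Disagreements and offsets:**
- **Fingertip height:** the fingertips sit about 22 mm higher than the reported TCP. My first push therefore passed over the wedge lip without touching it, and I corrected for this from the pictures.
- **Camera mismatch:** the scene and side cameras disagreed by about 5 mm in y, so I averaged them.
- **Wedge off-centre:** the wedge sits about 7 mm off-centre sideways under the foot. The foot is still well within its width.

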